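# Snap a notice frame shut, rail by rail

### The job

A fresh floor plan has been laid in the small aluminium snap frame on the desk, but the four hinged rails round its rim still stand open. Go round the rim and press each rail down with the fingertips until it clicks shut, so that all four lie flat and hold the clear cover. Only press, without hammering or leaning hard on it: do not grip or lift the frame, leave it lying where it is, and leave the other things on the desk alone.

Things in the scene. Friction and masses are not known exactly. Their poses are not given: they have to be found in the camera images.
- notice_frame: small aluminium snap frame lying flat and loose on the desk (0.4 to 0.7 kg), 150 mm (its x) by 193 mm (its y); origin: centre of its underside, z up. A hinged mitred rail, 27 mm wide, runs along each side; its hinge line lies 1.5 mm inside the outer edge, 10 mm above the desk (at frame x = -0.0735 and +0.0735, y = +0.095 and -0.095).
- frame_centre (a point): centre of the upper face of the clear cover over the printed floor plan, 10 mm above the desk. The rails, once shut, lie flat round it with their tops 13 to 15.5 mm above the desk
- rail_a (a joint): opening angle (rad) of the long rail on the frame's -x side, 189 mm long: 0 shut flat; starts at 0.7 to 1.15, free edge up over the print. Turns freely and stays where left down to 0.6 (a steep rail must be folded inward: a push straight down on its edge can jam). There a spring catch stops it; some 7 N down on the free edge (13 N half-way) forces it past, and from about 0.25 it snaps flat
- rail_a_edge (a point): middle of the free (inner) edge of rail_a, 27 mm from its hinge line; moves with the rail
- rail_b (a joint): opening angle (rad) of the long rail on the frame's +x side, 189 mm long: 0 shut flat; starts at 0.7 to 1.15, free edge up over the print. Turns freely and stays where left down to 0.6 (a steep rail must be folded inward: a push straight down on its edge can jam). There a spring catch stops it; some 7 N down on the free edge (13 N half-way) forces it past, and from about 0.25 it snaps flat
- rail_b_edge (a point): middle of the free (inner) edge of rail_b, 27 mm from its hinge line; moves with the rail
- rail_c (a joint): opening angle (rad) of the short rail on the frame's +y side, 146 mm long: 0 shut flat; starts at 0.7 to 1.15, free edge up over the print. Turns freely and stays where left down to 0.6 (a steep rail must be folded inward: a push straight down on its edge can jam). There a spring catch stops it; some 7 N down on the free edge (13 N half-way) forces it past, and from about 0.25 it snaps flat
- rail_c_edge (a point): middle of the free (inner) edge of rail_c, 27 mm from its hinge line; moves with the rail
- rail_d (a joint): opening angle (rad) of the short rail on the frame's -y side, 146 mm long: 0 shut flat; starts at 0.7 to 1.15, free edge up over the print. Turns freely and stays where left down to 0.6 (a steep rail must be folded inward: a push straight down on its edge can jam). There a spring catch stops it; some 7 N down on the free edge (13 N half-way) forces it past, and from about 0.25 it snaps flat
- rail_d_edge (a point): middle of the free (inner) edge of rail_d, 27 mm from its hinge line; moves with the rail
- marker: green and white marker pen, 135 mm, lying left of the frame; a bystander; origin at the centre of its underside
- pen: white and red ball pen, 145 mm, lying right of the frame; a bystander; origin at the centre of its underside
- stapler: black stapler, 146x36x46 mm, front left, by the hole punch; a bystander; origin at the centre of its underside
- sticky_notes: yellow pad of sticky notes, 76x76x13 mm, beside the computer; a bystander; origin at the centre of its underside
- mug: coffee mug, 94 mm high, right of the computer; a bystander; origin at the centre of its underside
- tape: roll of clear tape, 92 mm across, 48 mm high, right of the computer; a bystander; origin at the centre of its underside
- mouse: black computer mouse, 105x64x34 mm, on its mat at the right; a bystander; origin at the centre of its underside

How it is judged (in metres and radians):
At the end, for the whole second after the job is handed in: All four rails are shut (each within 0.06 rad of flat); the frame lies flat and at rest on the desk, within 40 mm of where it began (value of joint each of rail_a, rail_b, rail_c, rail_d below 0.06 rad and distance of notice_frame from where it was at the start of the episode below 0.04 m and height (world z) of notice_frame below 0.006 m and angle between notice_frame's own z axis and vertical below 0.05 rad and linear speed of notice_frame below 0.02 m/s); the robot touches nothing.
It fails at once if the frame is lifted (15 mm) or tipped (0.15 rad) (height (world z) of notice_frame above 0.015 m or angle between notice_frame's own z axis and vertical above 0.15 rad).
It fails at once if the frame is pressed, squeezed or struck by the fingers with more than 50 N (contact force between the fingers and notice_frame above 50 N).
It fails at once if the frame is shoved more than 60 mm (distance of notice_frame from where it was at the start of the episode above 0.06 m).
It fails at once if another thing on the desk is moved by more than 30 mm (distance of any of marker, pen, stapler, sticky_notes, mug, tape, mouse from where it was at the start of the episode above 0.03 m).
It also fails if it takes over 54 s, if anything falls off the work surface, if the arm or the gripper's body presses on something with over 40 N, if the wrist force passes 120 N, or if a joint passes its speed limit or range.

### The arm

A 7-joint arm with a two-finger parallel gripper is mounted at the origin on a cart in front of the work surface, level with it; the furniture and walls round the work are solid. World frame = base frame: x ahead of the robot, y to its left, z up, the work surface at z = 0. Lengths are in mm, angles in rad, forces in N, time in s.
With the tool pointing down it reaches from about 375 to 925 mm from the base axis. Payload 3.1 kg.
Tool frame: the origin (TCP) lies at the very end of the fingers, on their centre line; the grasp point (between the pads) lies 19 mm behind it; z points along the fingers, y is the line along which they close (so a half turn about z gives the same grasp; the last joint's range is limited). The gripper opens to 85 mm and grips with 20 to 120 N. Pads are 22 mm wide; open, the fingers measure 114 mm over their backs; the gripper's body (76 mm by 85 mm) begins 54 mm behind the grasp point. The pads swing forward as they close: fully open they stand 13 mm farther back than shut.
Start: joints at [-1.247, 0.383, 0.044, 1.598, -0.018, 1.161, -0.05], TCP at [266.091, 593.042, 231.269] pointing down, gripper open.
Joint ranges: [-2.61, 2.61], [-0.41, 2.15], [-1.48, 1.57], [0, 2.5], [-1.57, 4.71], [0.05, 1.97], [-2.85, 2.85]. Speed limits (rad/s): [2.79, 2.79, 3.14, 3.14, 3.14, 3.14, 3.14].

### API

Orientations are given as a unit quaternion [x, y, z, w].
In Python, from rig import ctrl gives the robot as it stands.
- The arm moves only by the tool send_rows, never from a script. Its argument "plan" is a list of rows, each a list of 7 numbers: the turn, a rotation vector about the tool's x, y, z in units of 5 degrees (1.0 is 5 degrees), then the shift along the tool's x, y, z in units of 40 mm (1.0 is 40 mm), then the opening, from 0 (shut) to 1 (fully open). In form: [[ax, ay, az, tx, ty, tz, claw], ...]. A call has 1 to 10 rows; each row is the pose to reach, as a shift and turn from the pose commanded when the call began, along the tool's axes at that moment; what a row does not reach only later rows make up. A row lasts 1/12 s, in which the tool goes at most 41.7 mm and 7.16 degrees, less where a joint would pass 70% of its speed; a pose out of reach is approached as far as the arm can. A call with a gripper value outside its range is refused whole. The fingers move at their own pace and stop on an object; the grip force is fixed at half the most. Time passes only in rows, so rows that repeat a pose let the fingers close. It gives the time, the measured TCP pose, the force, the opening and the grip force at its end, in the units of the state.
- ctrl.observe(): the state, without advancing time (a new reading comes with each control period).
- ctrl.get_image(name): name is "side" or "top"; returns the picture (400x640x3 uint8, red, green, blue); there is no depth.
- ctrl.get_calibration(name): a dict with "fx", "fy", "cx", "cy" (pixels), "dist" ([k1, k2, p1, p2, k3] as OpenCV has them; the pictures are not rectified), "rvec" (rotation vector, rad) and "tvec" (3), from world to camera coordinates, as OpenCV has them. Camera axes: x right, y down, z forward; pixel columns grow to the right and rows downward; lengths in mm; the calibration is good to about 2 mm. A picture is of the moment at which its call begins. get_calibration takes no time and is no camera call.
- ctrl.sign_off(): hands the job in; it is judged then, once.
The state is a dict: "time_s": time; "joints": joint angles; "qvel": joint speeds; "tau": joint torques, N m; "tcp_pos": TCP position; "tcp_rot": TCP orientation; "ft_force": force on the tool from outside, world axes, zero at the start; "ft_torque": the same for the moment, N m; "finger_gap": finger opening in mm; "finger_force": force on a finger pad.
Only numpy, scipy, OpenCV 4.12 (cv2) and the standard library are available. Lean on these libraries where they do the work, as an engineer would, in place of code of your own. Each camera call takes 0.05 s, during which the arm holds its last target. There are 200 camera calls.

## Working session

There is one attempt and no reset: what is moved stays moved. The work goes in short steps, Python scripts to look and compute and a tool call to move; the robot and the scene stay as the last step left them, time stands still between calls to the robot, and variables do not carry over. Pictures are saved under pics/ and viewed, at most 10 in all, crops included, and the job is handed in when it is done.

Besides the shell and the picture viewer there is one more tool, called by a JSON object that holds its "name" and its "arguments", one argument or row to a line. send_rows: Moves the arm, as the interface text tells. Its arguments: {"type":"object","properties":{"plan":{"type":"array","items":{"type":"array","items":{"type":"number"}}}},"required":["plan"]}

```bash
mkdir -p pics; ls; python3 - <<'E'
from rig import ctrl
import cv2
for n in("top","side"):
    im=ctrl.get_image(n); cv2.imwrite(f"pics/{n}0.png",im[:,:,::-1]); print(ctrl.get_calibration(n))
s=ctrl.observe(); print(s)
E
```

```text
pics
{'fx': 429.96491977300514, 'fy': 429.96491977300514, 'cx': 311.9724213845671, 'cy': 192.59450414561906, 'dist': array([-0.01322151,  0.        ,  0.        ,  0.        ,  0.        ]), 'rvec': array([ 2.04169799, -2.17884325,  0.22632816]), 'tvec': array([  41.17620925,  548.97218096, 1552.00423145])}
{'fx': 517.7392161084514, 'fy': 517.7392161084514, 'cx': 317.4998102335493, 'cy': 191.92239323807797, 'dist': array([-0.05078578,  0.        ,  0.        ,  0.        ,  0.        ]), 'rvec': array([-0.01995122,  2.66665592, -1.65929374]), 'tvec': array([ 522.52241268,   32.45549872, 1512.25160217])}
{'time_s': 0.1, 'joints': array([-1.24677798,  0.38379349,  0.04385839,  1.59947704, -0.01791024,
        1.16122784, -0.04988609]), 'qvel': array([-0.00155235, -0.00310392,  0.0002903 , -0.00398005,  0.00154998,
        0.00107865,  0.00176061]), 'tau': array([ 2.71228084e-03, -4.34731364e+01,  1.02924485e+00, -2.50453627e+01,
        1.08402857e-02,  5.51035264e-03,  6.96872906e-07]), 'tcp_pos': array([265.76921523, 592.20073904, 229.959289  ]), 'tcp_rot': array([ 2.09315356e-01,  9.77847382e-01, -1.24075851e-03, -1.97934999e-04]), 'ft_force': array([-1.0352682 ,  0.44036521,  0.03153549]), 'ft_torque': array([-0.0282033 , -0.00682201, -0.0691534 ]), 'finger_force': 0.0, 'finger_gap': 85.72026826290568}
```

View pics/top0.png

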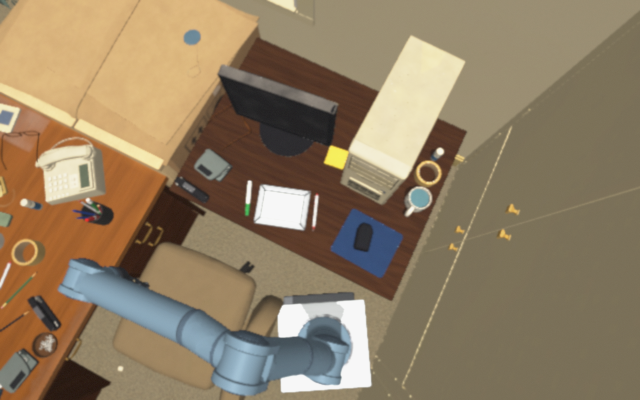

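View pics/side0.png

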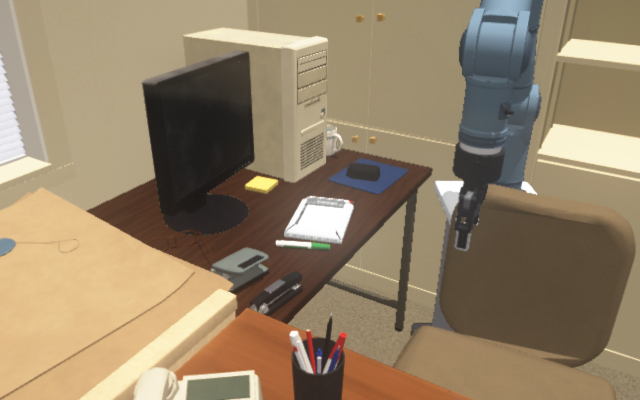

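The top view shows the frame with corners near (260,186), (310,190), (305,229) and (255,224), the marker at (248,198) and the pen at (316,210). In the side view the frame is near (321,219). I'll enlarge both.

```bash
python3 - <<'E'
import cv2,numpy as np
a=cv2.imread("pics/top0.png")[175:240,235:330]; b=cv2.imread("pics/side0.png")[190:250,270:365]
a=cv2.resize(a,None,fx=8,fy=8,interpolation=cv2.INTER_CUBIC);b=cv2.resize(b,None,fx=8,fy=8,interpolation=cv2.INTER_CUBIC)
cv2.imwrite("pics/ta.png",a);cv2.imwrite("pics/sb.png",b)
E
```

```text
(no output)
```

View pics/ta.png

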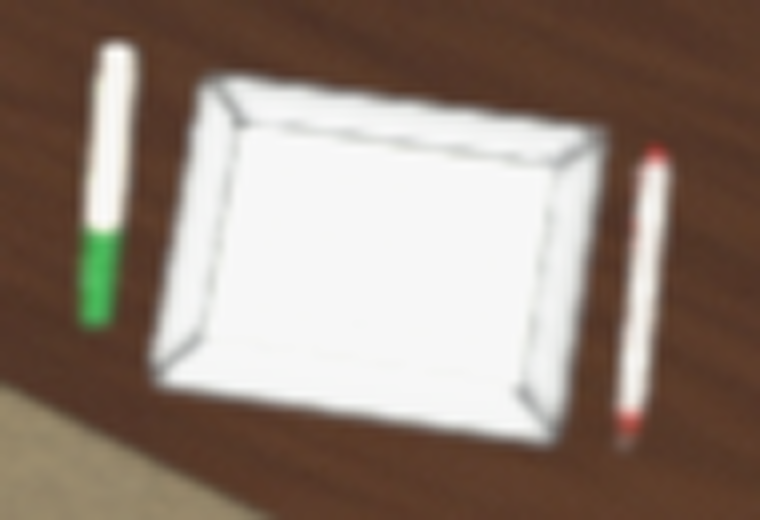

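View pics/sb.png

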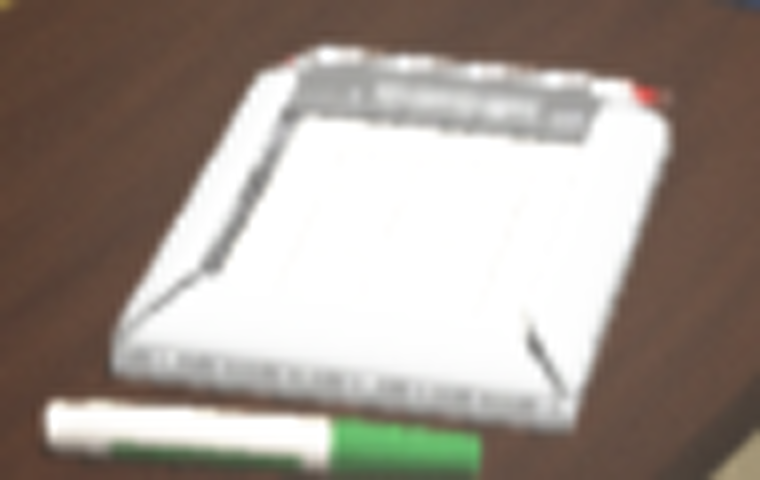

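The top crop shows the outer corners at (203,78), (605,130), (555,442) and (153,380), with mitre tips at (240,122), (555,163), (522,390) and (203,335). In the side crop all the rails are tilted up. Next I'll fit the frame pose and the rail angles.

```bash
cat >h.py <<'E'
import numpy as np,cv2
from rig import ctrl
from scipy.spatial.transform import Rotation as R
def cam(n):
    c=ctrl.get_calibration(n); K=np.array([[c['fx'],0,c['cx']],[0,c['fy'],c['cy']],[0,0,1]]); return K,c['dist'],c['rvec'],c['tvec']
def proj(n,P):
    K,d,r,t=cam(n); return cv2.projectPoints(np.float64(P).reshape(-1,1,3),r,t,K,d)[0][:,0]
def ray(n,px,z):
    K,d,r,t=cam(n); u=cv2.undistortPoints(np.float64(px).reshape(-1,1,2),K,d)[:,0]
    Rm=cv2.Rodrigues(r)[0]; C=-Rm.T@t; D=np.c_[u,np.ones(len(u))]@Rm
    return C+D*((z-C[2])/D[:,2])[:,None]
E
python3 - <<'E'
from h import *
from scipy.optimize import least_squares
T=np.array([[203,78],[605,130],[555,442],[153,380]]);t=(T+.5)/8-.5+[235,175]
I=np.array([[240,122],[555,163],[522,390],[203,335]]);i=(I+.5)/8-.5+[235,175]
S=np.array([[112,345],[575,400],[668,120]]);s=(S+.5)/8-.5+[270,190]  # far-left? corners in side view
P=ray("top",t,10);print(P.round(0)); print(np.linalg.norm(np.diff(P,axis=0),axis=1))
print(ray("side",s,12).round(0))
# frame x along world x: TL=(+75,+96.5) TR=(+75,-96.5) BR BL
L=np.array([[75,96.5],[75,-96.5],[-75,-96.5],[-75,96.5]])
def W(p,l,z): c,s_=np.cos(p[2]),np.sin(p[2]); return np.c_[l@np.array([[c,s_],[-s_,c]])+p[:2],np.full(len(l),z)]
f=lambda p:(proj("top",W(p,L,11))-t).ravel()
q=least_squares(f,[*P[:,:2].mean(0),0]).x; print(q,np.degrees(q[2]),np.abs(f(q)).max())
print("side proj of corners",(proj("side",W(q,L,11))-[270,190])*8)
# inner edges line vs angle (top view): mid of each rail
mids={'+x':(I[0]+I[1])/2,'-y':(I[1]+I[2])/2,'-x':(I[2]+I[3])/2,'+y':(I[3]+I[0])/2}
for k,m in mids.items():
    ax=0 if k[1]=='x' else 1; sg=1 if k[0]=='+' else -1
    for th in (.6,.7,.8,.9,1,1.15):
        l=np.zeros((1,2)); l[0,ax]=sg*((73.5 if ax==0 else 95)-27*np.cos(th))
        e=[(proj(n,W(q,l,10+27*np.sin(th)))[0]-o)*8 for n,o in(("top",[235,175]),("side",[270,190]))]
        print(k,th,m,e[0].round(0),e[1].round(0))
E
```

```text
[[607. 204.  10.]
 [568.  11.  10.]
 [419.  45.  10.]
 [461. 234.  10.]]
[196.63565401 153.09384794 193.73012573]
[[608. 203.  12.]
 [460. 234.  12.]
 [421.  43.  12.]]
[ 5.13453175e+02  1.23465947e+02 -2.08499213e-01] -11.946124928773658 0.5274733175063488
side proj of corners [[111.44487973 342.85589853]
 [257.44856317  76.77645824]
 [667.53185875 121.22620224]
 [571.47501647 398.96306143]]
+x 0.6 [397.5 142.5] [390. 143.] [256. 173.]
+x 0.7 [397.5 142.5] [390. 139.] [251. 167.]
+x 0.8 [397.5 142.5] [391. 134.] [246. 161.]
+x 0.9 [397.5 142.5] [391. 129.] [240. 156.]
+x 1 [397.5 142.5] [392. 124.] [234. 151.]
+x 1.15 [397.5 142.5] [392. 116.] [224. 145.]
-y 0.6 [538.5 276.5] [525. 269.] [448.  93.]
-y 0.7 [538.5 276.5] [528. 268.] [449.  86.]
-y 0.8 [538.5 276.5] [532. 268.] [450.  78.]
-y 0.9 [538.5 276.5] [536. 268.] [451.  71.]
-y 1 [538.5 276.5] [540. 268.] [452.  65.]
-y 1.15 [538.5 276.5] [548. 269.] [455.  55.]
-x 0.6 [362.5 362.5] [356. 353.] [554. 206.]
-x 0.7 [362.5 362.5] [355. 356.] [559. 201.]
-x 0.8 [362.5 362.5] [354. 359.] [564. 197.]
-x 0.9 [362.5 362.5] [353. 363.] [570. 193.]
-x 1 [362.5 362.5] [352. 367.] [577. 189.]
-x 1.15 [362.5 362.5] [351. 374.] [588. 185.]
+y 0.6 [221.5 228.5] [222. 226.] [356. 295.]
+y 0.7 [221.5 228.5] [218. 224.] [355. 292.]
+y 0.8 [221.5 228.5] [214. 223.] [353. 289.]
+y 0.9 [221.5 228.5] [209. 222.] [352. 288.]
+y 1 [221.5 228.5] [204. 221.] [351. 287.]
+y 1.15 [221.5 228.5] [196. 219.] [348. 287.]
```

```bash
cat >>h.py <<'E'
q=np.array([513.5,123.5,-0.2085])
def fw(x,y,z):
    c,s=np.cos(q[2]),np.sin(q[2]); return np.array([q[0]+c*x-s*y,q[1]+s*x+c*y,z])
def loc(p):
    d=np.array(p[:2])-q[:2];c,s=np.cos(q[2]),np.sin(q[2]); return np.array([c*d[0]+s*d[1],-s*d[0]+c*d[1],p[2]])
def go(p,yaw=None):  # shift in tool units, turn to (tool x = -frame x)
    o=ctrl.observe(); r=R.from_quat(o['tcp_rot']); c,s=np.cos(q[2]),np.sin(q[2])
    g=R.from_matrix(np.array([[-c,-s,0],[-s,c,0],[0,0,-1]]).T if 0 else np.column_stack([[-c,-s,0],[-s,c,0],[0,0,-1]]))
    return (r.inv()*g).as_rotvec()/np.radians(5), r.inv().apply(np.array(p)-o['tcp_pos'])/40
E
python3 - <<'E'
from h import *
a,b=go(fw(-92.5,0,430)); print(a.round(2),b.round(2))
a,b=go(fw(-92.5,0,130)); print(a.round(2),b.round(2))
for z in(0,200,400): print(z,ray("top",[[150,250],[245,255],[120,340],[265,310],[235,390]],z).round(0).tolist())
E
```

```text
[-0.03 -0.   -2.44] [-8.19 -8.66 -4.98]
[-0.03 -0.   -2.44] [-8.19 -8.64  2.52]
0 [[381.0, 632.0, 0.0], [339.0, 272.0, 0.0], [61.0, 737.0, 0.0], [134.0, 206.0, 0.0], [-134.0, 324.0, 0.0]]
200 [[361.0, 557.0, 200.0], [324.0, 242.0, 200.0], [80.0, 649.0, 200.0], [144.0, 183.0, 200.0], [-92.0, 287.0, 200.0]]
400 [[340.0, 482.0, 400.0], [309.0, 211.0, 400.0], [99.0, 562.0, 400.0], [154.0, 160.0, 400.0], [-49.0, 249.0, 400.0]]
```

{"name": "send_rows", "arguments": {
  "plan": [
    [0, 0, 0, 0, 0, -1, 0],
    [0, 0, 0, 0, 0, -2, 0],
    [0, 0, 0, 0, 0, -3, 0],
    [0, 0, 0, 0, 0, -4, 0],
    [0, 0, 0, 0, 0, -5, 0],
    [0, 0, -0.5, -1, -1, -5, 0],
    [0, 0, -1, -2, -2, -5, 0],
    [0, 0, -1.5, -3, -3, -5, 0],
    [0, 0, -2, -4, -4.2, -5, 0],
    [0, 0, -2.44, -5, -5.3, -5, 0]
  ]
}}

```text
time_s: 0.93
tcp_pos: [336.5, 394.6, 430.6]
tcp_rot: [0.103, 0.995, -0.0, -0.0]
ft_force: [-0.1, -0.2, 0.2]
finger_gap: -0.1
finger_force: 0.0
```

```bash
python3 -c "
from h import *
print(go(fw(-92.5,0,60)),ctrl.observe()['tcp_pos'],ctrl.observe()['ft_force'])"
```

```text
(array([-0.01131666, -0.0039816 ,  0.01918698]), array([-3.41347343, -5.71198351,  9.26973189])) [336.49504737 394.62725659 430.61105553] [-0.08786434 -0.15003846  0.18891065]
```

{"name": "send_rows", "arguments": {
  "plan": [
    [0, 0, 0, -0.6, -0.9, 0, 0],
    [0, 0, 0, -1.2, -1.8, 0, 0],
    [0, 0, 0, -1.8, -2.8, 0, 0],
    [0, 0, 0, -2.3, -3.7, 0, 0],
    [0, 0, 0, -2.8, -4.6, 0, 0],
    [0, 0, 0, -3.4, -5.7, 0, 0],
    [0, 0, 0, -3.4, -5.7, 0.8, 0],
    [0, 0, 0, -3.4, -5.7, 1.7, 0],
    [0, 0, 0, -3.4, -5.7, 2.6, 0],
    [0, 0, 0, -3.4, -5.7, 3.5, 0]
  ]
}}

```text
time_s: 1.77
tcp_pos: [421.8, 144.8, 289.9]
tcp_rot: [0.105, 0.994, 0.001, 0.0]
ft_force: [0.0, 0.8, -0.2]
finger_gap: -0.1
finger_force: 0.0
```

{"name": "send_rows", "arguments": {
  "plan": [
    [0, 0, 0, 0, 0, 1, 0],
    [0, 0, 0, 0, 0, 2, 0],
    [0, 0, 0, 0, 0, 3, 0],
    [0, 0, 0, 0, 0, 4, 0],
    [0, 0, 0, 0, 0, 5, 0],
    [0, 0, 0, 0, 0, 5, 0],
    [0, 0, 0, 0, 0, 5, 0],
    [0, 0, 0, 0, 0, 5, 0]
  ]
}}

```text
time_s: 2.43
tcp_pos: [423.2, 146.1, 92.8]
tcp_rot: [0.104, 0.995, 0.001, 0.001]
ft_force: [0.0, 0.6, 1.0]
finger_gap: -0.2
finger_force: 0.0
```

```bash
python3 - <<'E'
from h import *
o=ctrl.observe()
print(go(fw(-92.5,0,60)),loc(o['tcp_pos']),o['ft_force'])
im=ctrl.get_image("side")[:,:,::-1];im2=ctrl.get_image("top")[:,:,::-1]
c=np.hstack([cv2.resize(im[180:270,265:365].copy(),(400,360),interpolation=2),cv2.resize(im2[170:260,230:330].copy(),(400,360),interpolation=2)])
cv2.imwrite("pics/c1.png",c)
E
```

```text
(array([ 0.01579591,  0.02044352, -0.0053008 ]), array([-0.01198066, -0.08662327,  0.82078011])) [-93.03620938   3.41990664  92.83504386] [0.02946522 0.62826397 1.01215082]
```

View pics/c1.png

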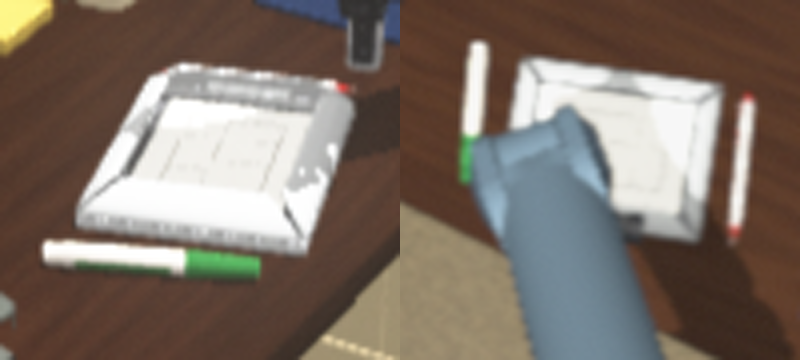

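The tip hangs just outside the -x rail, near (362,65) in the left crop, with the rails still open. I'll lower it and fold this rail inward.

{"name": "send_rows", "arguments": {
  "plan": [
    [0, 0, 0, 0, 0, 0.8, 0],
    [0, 0, 0, 0, 0, 1.4, 0],
    [0, 0, 0, 0, 0, 1.65, 0],
    [0, 0, 0, -0.1, 0, 1.65, 0],
    [0, 0, 0, -0.2, 0, 1.65, 0],
    [0, 0, 0, -0.3, 0, 1.65, 0],
    [0, 0, 0, -0.4, 0, 1.65, 0],
    [0, 0, 0, -0.5, 0, 1.65, 0],
    [0, 0, 0, -0.6, 0, 1.65, 0],
    [0, 0, 0, -0.6, 0, 1.65, 0]
  ]
}}

```text
time_s: 3.37
tcp_pos: [447.1, 140.7, 26.0]
tcp_rot: [0.105, 0.995, 0.0, 0.001]
ft_force: [-0.3, 0.3, 0.1]
finger_gap: -0.2
finger_force: 0.0
```

```bash
python3 -c "
from h import *
print(loc(ctrl.observe()['tcp_pos']))"
```

```text
[-68.55627052   3.06033717  25.96196547]
```

Now down and a little inward, slowly: to z≈16, 7 mm farther in.

{"name": "send_rows", "arguments": {
  "plan": [
    [0, 0, 0, -0.04, 0, 0.04, 0],
    [0, 0, 0, -0.08, 0, 0.08, 0],
    [0, 0, 0, -0.12, 0, 0.12, 0],
    [0, 0, 0, -0.14, 0, 0.15, 0],
    [0, 0, 0, -0.16, 0, 0.17, 0]
  ]
}}

```text
time_s: 3.78
tcp_pos: [451.4, 139.3, 18.1]
tcp_rot: [0.104, 0.995, -0.0, -0.0]
ft_force: [0.1, -0.6, 0.2]
finger_gap: -0.4
finger_force: 0.0
```

{"name": "send_rows", "arguments": {
  "plan": [
    [0, 0, 0, -0.01, 0, 0.03, 0],
    [0, 0, 0, -0.02, 0, 0.06, 0],
    [0, 0, 0, -0.02, 0, 0.08, 0]
  ]
}}

```text
time_s: 4.03
tcp_pos: [452.1, 139.1, 15.5]
tcp_rot: [0.104, 0.995, -0.0, -0.001]
ft_force: [-3.3, -1.0, 12.4]
finger_gap: 0.5
finger_force: 6.2
```

{"name": "send_rows", "arguments": {
  "plan": [
    [0, 0, 0, 0, 0, -0.4, 0],
    [0, 0, 0, 0, 0, -1.2, 0],
    [0, 0, 0, -0.5, -0.8, -1.3, 0],
    [0, 0, 0, -1.1, -1.6, -1.3, 0],
    [0, 0, 0, -1.55, -2.4, -1.3, 0],
    [0, 0, 0, -1.55, -2.95, -1.3, 0],
    [0, 0, 0, -1.55, -2.95, -1.3, 0],
    [0, 0, 0, -1.55, -2.95, -1.3, 0]
  ]
}}

```text
time_s: 4.7
tcp_pos: [487.9, 9.0, 67.0]
tcp_rot: [0.106, 0.994, -0.0, -0.001]
ft_force: [0.4, 1.4, -0.9]
finger_gap: 0.2
finger_force: 0.0
```

```bash
python3 - <<'E'
from h import *
o=ctrl.observe()
print(loc(o['tcp_pos']),o['ft_force'])
im=ctrl.get_image("side")[:,:,::-1];im2=ctrl.get_image("top")[:,:,::-1]
c=np.hstack([cv2.resize(im[180:270,265:365].copy(),(400,360),interpolation=2),cv2.resize(im2[170:260,230:330].copy(),(400,360),interpolation=2)])
cv2.imwrite("pics/c2.png",c)
E
```

```text
[  -1.31342984 -117.33380487   66.95935543] [ 0.41640952  1.38803536 -0.90614068]
```

View pics/c2.png

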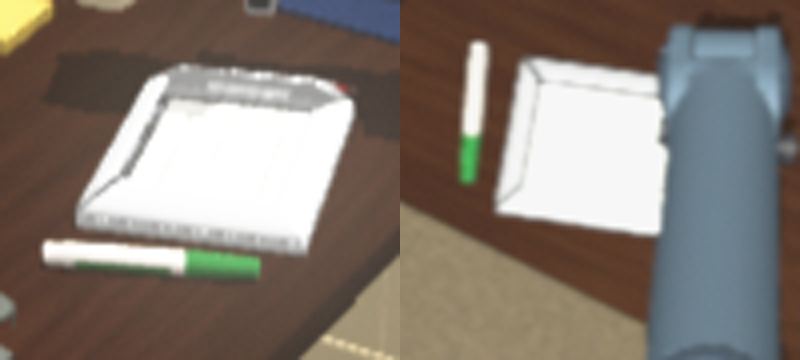

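The -x rail is shut and the frame hasn't moved. The tip is now outside the -y rail.

{"name": "send_rows", "arguments": {
  "plan": [
    [0, 0, 0, 0, 0, 0.6, 0],
    [0, 0, 0, 0, 0, 1.02, 0],
    [0, 0, 0, 0, 0.1, 1.02, 0],
    [0, 0, 0, 0, 0.2, 1.02, 0],
    [0, 0, 0, 0, 0.3, 1.02, 0],
    [0, 0, 0, 0, 0.4, 1.02, 0],
    [0, 0, 0, 0, 0.5, 1.02, 0],
    [0, 0, 0, 0, 0.6, 1.02, 0],
    [0, 0, 0, 0, 0.65, 1.02, 0],
    [0, 0, 0, 0, 0.65, 1.02, 0]
  ]
}}

```text
time_s: 5.63
tcp_pos: [494.6, 37.3, 26.9]
tcp_rot: [0.104, 0.995, 0.0, 0.0]
ft_force: [0.8, 0.3, 1.0]
finger_gap: 0.2
finger_force: 0.0
```

{"name": "send_rows", "arguments": {
  "plan": [
    [0, 0, 0, 0, 0.04, 0.04, 0],
    [0, 0, 0, 0, 0.08, 0.08, 0],
    [0, 0, 0, 0, 0.12, 0.12, 0],
    [0, 0, 0, 0, 0.14, 0.15, 0],
    [0, 0, 0, 0, 0.16, 0.18, 0]
  ]
}}

```text
time_s: 6.05
tcp_pos: [495.3, 42.5, 19.1]
tcp_rot: [0.104, 0.995, -0.0, 0.0]
ft_force: [0.8, -0.6, 0.3]
finger_gap: 0.1
finger_force: 0.0
```

{"name": "send_rows", "arguments": {
  "plan": [
    [0, 0, 0, 0, 0.01, 0.03, 0],
    [0, 0, 0, 0, 0.02, 0.06, 0],
    [0, 0, 0, 0, 0.02, 0.08, 0]
  ]
}}

```text
time_s: 6.3
tcp_pos: [495.2, 43.5, 15.7]
tcp_rot: [0.104, 0.995, -0.0, -0.0]
ft_force: [0.2, -0.6, 0.2]
finger_gap: -0.2
finger_force: 0.3
```

```bash
python3 -c "
from h import *
print(loc(ctrl.observe()['tcp_pos']))"
```

```text
[ -1.3660373  -82.06627569  15.66099349]
```

{"name": "send_rows", "arguments": {
  "plan": [
    [0, 0, 0, 0, 0, -0.5, 0],
    [0, 0, 0, 0, 0, -1.3, 0],
    [0, 0, 0, -0.7, 0.6, -1.3, 0],
    [0, 0, 0, -1.3, 1.2, -1.3, 0],
    [0, 0, 0, -1.9, 1.7, -1.3, 0],
    [0, 0, 0, -2.35, 2.05, -1.3, 0],
    [0, 0, 0, -2.35, 2.05, -1.3, 0],
    [0, 0, 0, -2.35, 2.05, -1.3, 0]
  ]
}}

```text
time_s: 6.97
tcp_pos: [605.2, 105.1, 67.7]
tcp_rot: [0.103, 0.995, -0.0, 0.0]
ft_force: [0.0, -1.4, -0.6]
finger_gap: -0.2
finger_force: 0.0
```

```bash
python3 - <<'E'
from h import *
o=ctrl.observe()
print(loc(o['tcp_pos']),o['ft_force'])
im=ctrl.get_image("side")[:,:,::-1];im2=ctrl.get_image("top")[:,:,::-1]
c=np.hstack([cv2.resize(im[180:270,265:365].copy(),(400,360),interpolation=2),cv2.resize(im2[170:260,230:330].copy(),(400,360),interpolation=2)])
cv2.imwrite("pics/c3.png",c)
E
```

```text
[93.53354335  0.97241585 67.74451644] [ 0.04348497 -1.41273834 -0.64634949]
```

View pics/c3.png

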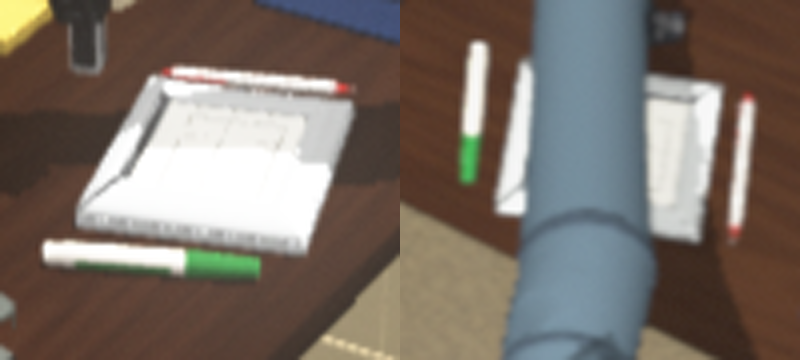

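The -y rail is now flat, since the pen shows fully behind it. The +x rail is next.

{"name": "send_rows", "arguments": {
  "plan": [
    [0, 0, 0, 0, 0, 0.6, 0],
    [0, 0, 0, 0, 0, 1.04, 0],
    [0, 0, 0, 0.1, 0, 1.04, 0],
    [0, 0, 0, 0.2, 0, 1.04, 0],
    [0, 0, 0, 0.3, 0, 1.04, 0],
    [0, 0, 0, 0.4, 0, 1.04, 0],
    [0, 0, 0, 0.5, 0, 1.04, 0],
    [0, 0, 0, 0.6, 0, 1.04, 0],
    [0, 0, 0, 0.62, 0, 1.04, 0],
    [0, 0, 0, 0.62, 0, 1.04, 0]
  ]
}}

```text
time_s: 7.9
tcp_pos: [580.0, 109.6, 26.9]
tcp_rot: [0.104, 0.995, 0.0, 0.0]
ft_force: [-0.1, 0.8, -0.1]
finger_gap: -0.1
finger_force: 0.0
```

{"name": "send_rows", "arguments": {
  "plan": [
    [0, 0, 0, 0.04, 0, 0.04, 0],
    [0, 0, 0, 0.08, 0, 0.08, 0],
    [0, 0, 0, 0.12, 0, 0.12, 0],
    [0, 0, 0, 0.14, 0, 0.15, 0],
    [0, 0, 0, 0.16, 0, 0.18, 0]
  ]
}}

```text
time_s: 8.32
tcp_pos: [574.5, 110.6, 19.5]
tcp_rot: [0.104, 0.995, 0.0, 0.001]
ft_force: [0.1, -0.4, -0.4]
finger_gap: 0.1
finger_force: 0.0
```

{"name": "send_rows", "arguments": {
  "plan": [
    [0, 0, 0, 0.01, 0, 0.03, 0],
    [0, 0, 0, 0.02, 0, 0.06, 0],
    [0, 0, 0, 0.02, 0, 0.08, 0]
  ]
}}

```text
time_s: 8.57
tcp_pos: [572.3, 110.7, 15.6]
tcp_rot: [0.104, 0.995, -0.0, -0.001]
ft_force: [-2.0, -0.1, 6.9]
finger_gap: 0.0
finger_force: 3.4
```

```bash
python3 -c "
from h import *
print(loc(ctrl.observe()['tcp_pos']))"
```

```text
[60.17348342 -0.33256067 15.62051962]
```

{"name": "send_rows", "arguments": {
  "plan": [
    [0, 0, 0, 0, 0, -0.5, 0],
    [0, 0, 0, 0, 0, -1.3, 0],
    [0, 0, 0, 0.5, 0.8, -1.3, 0],
    [0, 0, 0, 1.0, 1.6, -1.3, 0],
    [0, 0, 0, 1.5, 2.4, -1.3, 0],
    [0, 0, 0, 1.5, 2.9, -1.3, 0],
    [0, 0, 0, 1.5, 2.9, -1.3, 0],
    [0, 0, 0, 1.5, 2.9, -1.3, 0]
  ]
}}

```text
time_s: 9.23
tcp_pos: [537.9, 238.9, 67.7]
tcp_rot: [0.102, 0.995, 0.0, -0.0]
ft_force: [0.5, -1.4, 0.2]
finger_gap: 0.1
finger_force: 0.0
```

```bash
python3 -c "
from h import *
print(loc(ctrl.observe()['tcp_pos']))"
```

```text
[-2.82239103e-02  1.17951564e+02  6.77438799e+01]
```

{"name": "send_rows", "arguments": {
  "plan": [
    [0, 0, 0, 0, 0, 0.6, 0],
    [0, 0, 0, 0, 0, 1.04, 0],
    [0, 0, 0, 0, -0.1, 1.04, 0],
    [0, 0, 0, 0, -0.2, 1.04, 0],
    [0, 0, 0, 0, -0.3, 1.04, 0],
    [0, 0, 0, 0, -0.4, 1.04, 0],
    [0, 0, 0, 0, -0.5, 1.04, 0],
    [0, 0, 0, 0, -0.6, 1.04, 0],
    [0, 0, 0, 0, -0.67, 1.04, 0],
    [0, 0, 0, 0, -0.67, 1.04, 0]
  ]
}}

```text
time_s: 10.07
tcp_pos: [533.1, 209.5, 26.9]
tcp_rot: [0.105, 0.994, 0.0, 0.0]
ft_force: [-0.8, -0.2, -0.6]
finger_gap: -0.2
finger_force: 0.0
```

{"name": "send_rows", "arguments": {
  "plan": [
    [0, 0, 0, 0, -0.04, 0.04, 0],
    [0, 0, 0, 0, -0.08, 0.08, 0],
    [0, 0, 0, 0, -0.12, 0.12, 0],
    [0, 0, 0, 0, -0.14, 0.15, 0],
    [0, 0, 0, 0, -0.16, 0.18, 0]
  ]
}}

```text
time_s: 10.48
tcp_pos: [532.0, 204.7, 19.6]
tcp_rot: [0.104, 0.995, 0.0, 0.0]
ft_force: [0.8, 0.5, -0.5]
finger_gap: -0.2
finger_force: 0.0
```

{"name": "send_rows", "arguments": {
  "plan": [
    [0, 0, 0, 0, -0.01, 0.03, 0],
    [0, 0, 0, 0, -0.02, 0.06, 0],
    [0, 0, 0, 0, -0.02, 0.08, 0]
  ]
}}

```text
time_s: 10.73
tcp_pos: [531.0, 203.2, 15.6]
tcp_rot: [0.104, 0.995, -0.0, -0.0]
ft_force: [-1.9, -0.3, 7.1]
finger_gap: -0.2
finger_force: 3.5
```

{"name": "send_rows", "arguments": {
  "plan": [
    [0, 0, 0, 0, 0, -0.5, 0],
    [0, 0, 0, 0, 0, -1.3, 0],
    [0, 0, 0, 0, 0, -2.2, 0],
    [0, 0, 0, 0, 0, -3.1, 0],
    [0, 0, 0, 0, 0, -4, 0],
    [0, 0, 0, 0, 0, -5, 0],
    [0, 0, 0, 1.2, 1, -5.6, 0],
    [0, 0, 0, 2, 2, -6, 0],
    [0, 0, 0, 2.8, 3, -6, 0],
    [0, 0, 0, 3.6, 4, -6, 0]
  ]
}}

```text
time_s: 11.57
tcp_pos: [448.7, 342.7, 254.5]
tcp_rot: [0.105, 0.994, 0.002, 0.001]
ft_force: [1.1, 0.1, 0.1]
finger_gap: -0.1
finger_force: 0.0
```

{"name": "send_rows", "arguments": {
  "plan": [
    [0, 0, 0, 0.6, 0.8, 0, 0],
    [0, 0, 0, 1.2, 1.6, 0, 0],
    [0, 0, 0, 1.4, 2, 0, 0],
    [0, 0, 0, 1.4, 2, 0, 0]
  ]
}}

```text
time_s: 11.9
tcp_pos: [405.8, 437.8, 251.8]
tcp_rot: [0.099, 0.995, 0.001, -0.001]
ft_force: [-0.9, 0.8, -0.7]
finger_gap: 0.2
finger_force: 0.0
```

```bash
python3 - <<'E'
from h import *
im=ctrl.get_image("side")[:,:,::-1];im2=ctrl.get_image("top")[:,:,::-1]
c=np.hstack([cv2.resize(im[190:260,275:365].copy(),(400,311),interpolation=2),cv2.resize(im2[170:240,240:330].copy(),(400,311),interpolation=2)])
cv2.imwrite("pics/c4.png",c)
E
```

```text
(no output)
```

View pics/c4.png

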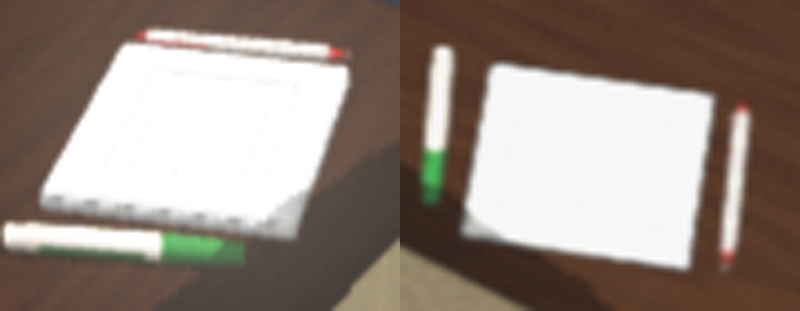

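The four rails look flat, with no dark mitre gaps left in either crop. The frame and both pens haven't moved. I'll do one contrast-stretched check before handing in.

```bash
python3 - <<'E'
from h import *
out=[]
for n,(y,x) in(("side",(190,275)),("top",(170,240))):
    im=np.mean([ctrl.get_image(n) for _ in range(4)],axis=0)[y:y+70,x:x+90].mean(2)
    out.append(cv2.resize(np.clip((im-215)*6.3,0,255),(400,311),interpolation=cv2.INTER_CUBIC))
cv2.imwrite("pics/c5.png",np.hstack(out))
E
```

```text
[ WARN:0@5.812] global loadsave.cpp:1063 imwrite_ Unsupported depth image for selected encoder is fallbacked to CV_8U.
```

View pics/c5.png

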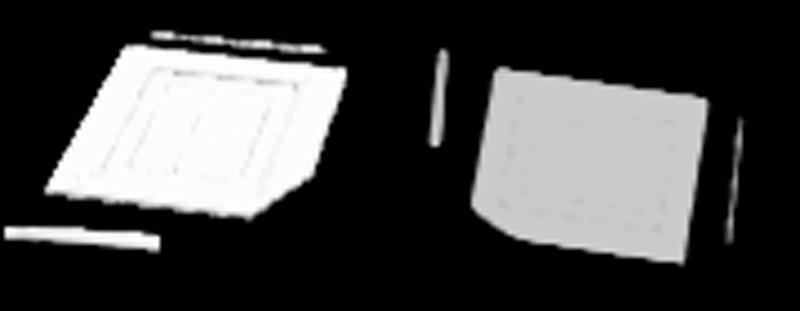

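The stretched view shows an even, symmetric rim with the same brightness all round, so all four rails are shut.

```bash
python3 -c "
from rig import ctrl
print(ctrl.sign_off())"
```

```text
the job is handed in; nothing more can be done
None
```

All four rails are pressed shut, the frame and the other things show no movement in the pictures, and the job is handed in; no verdict came back.

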